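Put the guard combs away under the mug's lid from mid-stack

ROBOT

A 7-joint arm with a two-finger parallel gripper is mounted at the origin on the work surface. World frame = base frame: x ahead of the robot, y to its left, z up, the work surface at z = 0. Lengths are in m, angles in rad, forces in N, time in s.
With the tool pointing down it reaches from about 0.375 to 0.925 m from the base axis. Payload 3.1 kg.
Tool frame: the origin (TCP) lies between the finger pads; the fingertips stand 19 mm ahead of it and the grasp point (between the pads) is the TCP; z points along the fingers, y is the line along which they close (so a half turn about z gives the same grasp; the last joint's range is limited). The gripper opens to 85 mm and grips with 20 to 120 N. Pads are 22 mm wide; open, the fingers measure 114 mm over their backs; the gripper's body (76 mm by 85 mm) begins 54 mm behind the grasp point. The pads swing forward as they close: fully open they stand 13 mm farther back than shut.
Start: joints at [1.133, 0.383, 0.044, 1.598, -0.018, 1.161, -0.05], TCP at [0.217, -0.613, 0.25] pointing down, gripper open.
Joint ranges: [-2.61, 2.61], [-0.41, 2.15], [-1.48, 1.57], [0, 2.5], [-1.57, 4.71], [0.05, 1.97], [-2.85, 2.85]. Speed limits (rad/s): [2.79, 2.79, 3.14, 3.14, 3.14, 3.14, 3.14].

INTERFACE

Orientations are given as a unit quaternion [x, y, z, w].
In Python, from bench import move_ptp, movel, move_j, move_gripper, pause, inverse_kinematics, read_camera, camera_params, MotionError, sign_off, look_for, tip_of, read_time_s, read_qpos, read_joint_vel, read_effort, read_eef_pos, read_tcp_rot, read_ft_force, read_ft_torque, read_finger_gap, read_grasp_force gives the robot as it stands. Calls block until the motion is done:
- move_ptp(position, orientation): joint-space move of the TCP to a pose.
- movel(position, orientation=None, speed=0.15): straight line of the TCP; orientation=None keeps the orientation; speed is the mean speed in m/s.
- move_j(angles): joint-space move.
- move_gripper(opening, effort=None): finger opening in m; effort is the grip in N (None keeps the last); returns when the fingers have stopped.
- pause(seconds).
- inverse_kinematics(position, orientation): joint angles nearest the present ones, or None.
- read_camera(name): name is "scene" or "top" or "wrist"; returns the picture (480x640x3 uint8, red, green, blue); there is no depth.
- camera_params(name): a dict with "K" (3x3 intrinsics, pixels), "dist_coeffs" ([k1, k2, p1, p2, k3] as OpenCV has them; the pictures are not rectified), "camera_from_world" (4x4, takes a point from world to camera coordinates). Camera axes: x right, y down, z forward; pixel columns grow to the right and rows downward; lengths in m; the calibration is good to about 2 mm. A picture is of the moment at which its call begins: read the wrist's pose just before it. camera_params takes no time and is no camera call; for the wrist camera it gives the pose at the moment of the call.
A pose or a line that the arm cannot do raises MotionError and nothing moves.
- sign_off(): hands the job in; it is judged then, once.
Trained networks look in the newest picture that a camera, given by its name, has taken for a name from the list of things; names that differ only in an ending like _2 or _b are one class to them, and where a whole thing is asked for, a point or a joint stands for the part that bears it (a point fixed in the world has none). Each returns a list of dicts, best first, with "confidence" (0 to 1); they miss things now and then, are a little off and sometimes report something else, mostly with a low value. They report only what shows in the picture. A call takes as long as a camera call. They do not tell look-alikes from the thing itself.
- look_for(camera, name): "at" ([column, row] in pixels, amid what is visible of it).
- tip_of(camera, name): "at" ([column, row] in pixels: a listed point, or the origin of a listed thing).
Readings, each from a call of its own:
- read_time_s(): time.
- read_qpos(): joint angles.
- read_joint_vel(): joint speeds.
- read_effort(): joint torques, N m.
- read_eef_pos(): TCP position.
- read_tcp_rot(): TCP orientation.
- read_ft_force(): force on the tool from outside, world axes, zero at the start.
- read_ft_torque(): the same for the moment, N m.
- read_finger_gap(): finger opening in m.
- read_grasp_force(): force on a finger pad.
Only numpy, scipy, OpenCV 4.12 (cv2) and the standard library are available. Lean on these libraries where they do the work, as an engineer would, in place of code of your own. Each camera call takes 0.05 s, during which the arm holds its last target. There are 200 camera calls.

TASK

Put away the haircut kit: drop all the orange guard combs that lie on the rubber mat into the green mug, then cover the mug with its round steel lid, seated level over the rim. The lid is in the middle of the stack, so first lift off the two grey cases above it and set them down clear of the stack, and take the lid only then; finally restack both cases squarely and centred on the black clipper case in their old order, the longer one below, leaving the clipper case where it is. Leave everything else on the bench alone.

Things in the scene. Friction and masses are not known exactly. Their poses are not given: they have to be found in the camera images.
- clipper_case: Hard black clipper case lying flat, 150 x 90 x 30 mm (x, y, z), about 0.8 kg, at the foot of the stack. Origin: centre of its underside; x along its length, z up.
- lid: Round steel mug lid like a shallow tin lid, the second item from the bottom of the stack, flat on the clipper case: 68 mm diameter, 13 mm high. Flat 3 mm top; below it a 2.5 mm thick skirt 10 mm deep, inner diameter 63 mm, which goes loosely over the outside of the mug's rim. Origin: centre of the skirt's lower edge; z up through the flat top. When seated, the lid's origin is 82 mm above the mug's origin.
- long_case: Longer grey attachment case with a pale top panel, closed and rigid, 104 x 64 x 24 mm, about 0.16 kg; lies on the lid at the start. Origin: centre of its underside; x along its length, z up.
- short_case: Shorter grey attachment case with a pale top panel, closed and rigid, 88 x 58 x 20 mm, about 0.16 kg; top of the stack, on the long case, at the start. Origin: centre of its underside; x along its length, z up.
- mug: Green ceramic straight-sided mug standing open, about 0.32 kg: outer diameter 58 mm, inner 51 mm, 92 mm high, inner floor 5 mm up. Handle on its +y side reaches 55 mm from the axis, between 18 and 71 mm height. Origin: centre of its underside; z up.
- mat: Thin fixed black rubber mat, 150 x 170 x 3 mm (x, y, z), on which the guard combs lie at the start. Origin: centre of its underside.
- board: Low fixed wooden board, 140 x 270 x 8 mm (x, y, z), empty: room to set both grey cases aside side by side (for instance 70 mm either side of its centre along y, lengthwise along x). Origin: centre of its underside.
- guard1: Orange plastic guard comb, 32 x 20 x 15 mm (x, y, z), 14 g, lying flat on the mat at the start; may be absent (two to four are there). Solid enough to grip across its 20 mm width. Origin: centre of its 32 x 20 underside.
- guard2: Orange plastic guard comb, 32 x 20 x 15 mm (x, y, z), 14 g, lying flat on the mat at the start; may be absent (two to four are there). Solid enough to grip across its 20 mm width. Origin: centre of its 32 x 20 underside.
- guard3: Orange plastic guard comb, 32 x 20 x 15 mm (x, y, z), 14 g, lying flat on the mat at the start; may be absent (two to four are there). Solid enough to grip across its 20 mm width. Origin: centre of its 32 x 20 underside.
- guard4: Orange plastic guard comb, 32 x 20 x 15 mm (x, y, z), 14 g, lying flat on the mat at the start; may be absent (two to four are there). Solid enough to grip across its 20 mm width. Origin: centre of its 32 x 20 underside.
- clipper: Silver hair clipper lying flat, 180 x 44 x 36 mm; leave alone. Origin: underside below the grip's centre.
- pick_comb: Flat steel pick comb with a pin tail, 190 mm long, 4 mm thick; leave alone. Origin: where tail meets comb.
- oil_bottle: Small oil bottle, 28 mm diameter, 85 mm high; leave alone. Origin: centre of its underside.
- talc: Talc can, 42 mm diameter, 100 mm high; leave alone. Origin: centre of its underside.
- shaving_brush: Shaving brush standing upright, 42 mm diameter, 102 mm high; leave alone. Origin: centre of its underside.
- pomade: Low pomade jar, 60 mm diameter, 35 mm high; leave alone. Origin: centre of its underside.
Things that resemble listed ones, but are neither listed nor needed, are in the scene too. What is shaped like the mug but red is not meant.

How it is judged:
On the way:
1. both grey cases stand released, clear of the stack (centres over 90 mm from the clipper case's), while the lid still lies on the clipper case (horizontal distance between each of long_case, short_case and clipper_case above 0.09 m and horizontal distance between lid and clipper_case below 0.045 m and z of lid in the frame of clipper_case between 0.026 and 0.036 m and contact force between the fingers and long_case below 0.3 N and contact force between the fingers and short_case below 0.3 N), for 0.2 s.
At the end, for the whole second after the job is handed in: All guard combs in the upright mug; lid within 6 mm of centre, fully down (2.5 mm), level (0.08 rad); long case flat on clipper case, short case flat on long case, each centred within 18 mm along both axes and parallel within 0.21 rad; clipper case within 60 mm of its start; all at rest (horizontal distance between each of guard1, guard2, guard3, guard4 and mug below 0.027 m and z of guard1 in the frame of mug between 0 and 0.086 m and z of guard2 in the frame of mug between 0 and 0.086 m and z of guard3 in the frame of mug between 0 and 0.086 m and z of guard4 in the frame of mug between 0 and 0.086 m and angle between each of mug, lid's own z axis and vertical below 0.08 rad and height (world z) of mug below 0.015 m and horizontal distance between lid and mug below 0.006 m and z of lid in the frame of mug between 0.079 and 0.0845 m and x of long_case in the frame of clipper_case between -0.018 and 0.018 m and y of long_case in the frame of clipper_case between -0.018 and 0.018 m and z of long_case in the frame of clipper_case between 0.026 and 0.034 m and angle between the x axis of long_case and the x axis of clipper_case, either way round below 0.21 rad and angle between each of long_case, short_case's own z axis and vertical below 0.06 rad and x of short_case in the frame of long_case between -0.018 and 0.018 m and y of short_case in the frame of long_case between -0.018 and 0.018 m and z of short_case in the frame of long_case between 0.02 and 0.028 m and angle between the x axis of short_case and the x axis of long_case, either way round below 0.21 rad and distance of clipper_case from where it was at the start of the episode below 0.06 m and linear speed of each of mug, lid, long_case, short_case below 0.02 m/s); the robot touches nothing.
It fails at once if a bystander (clipper, pick comb, oil bottle, talc can, shaving brush or pomade jar) is moved more than 40 mm (distance of any of clipper, pick_comb, oil_bottle, talc, shaving_brush, pomade from where it was at the start of the episode above 0.04 m).
Of guard1, guard2, guard3, guard4 only 2 to 4 are there at a start; the rules pass over those that are not, and their reading is None.
At some moment in a run one of mug, guard1, guard2, guard3, guard4 may be knocked a few centimetres aside while the robot is not near it.
It also fails if it takes over 210 s, if anything falls off the work surface, if the arm or the gripper's body presses on something with over 40 N, if the wrist force passes 120 N, or if a joint passes its speed limit or range.

## Working session

There is one attempt and no reset: what is moved stays moved. The work goes in short steps, each a Python script; the robot and the scene stay as the last script left them, time stands still between calls to the robot, and variables do not carry over. Pictures are saved under pics/ and viewed, at most 14 in all, crops included, and the job is handed in when it is done.

```bash
mkdir -p pics; ls
cat > h.py <<'E'
from bench import *
import numpy as np, cv2
from scipy.spatial.transform import Rotation as R
def snap(cam,fn=None):
    P=camera_params(cam); im=read_camera(cam)
    if fn: cv2.imwrite('pics/'+fn,im[:,:,::-1])
    return im,P
def ray(P,px):
    K=np.array(P['K']);d=np.array(P['dist_coeffs']);T=np.array(P['camera_from_world'])
    u=cv2.undistortPoints(np.array(px,float).reshape(-1,1,2),K,d).reshape(-1,2)
    D=np.c_[u,np.ones(len(u))]@T[:3,:3]
    o=-T[:3,:3].T@T[:3,3]
    return o,D
def at_z(P,px,z):
    o,D=ray(P,px); return o+D*((z-o[2])/D[:,2])[:,None]
def proj(P,X):
    T=np.array(P['camera_from_world'])
    return cv2.projectPoints(np.array(X,float).reshape(-1,3),cv2.Rodrigues(T[:3,:3])[0],T[:3,3],np.array(P['K']),np.array(P['dist_coeffs']))[0].reshape(-1,2)
def down(yaw):  # finger closing line (tool y) at world angle yaw
    y=np.array([np.cos(yaw),np.sin(yaw),0]);z=np.array([0,0,-1.]);x=np.cross(y,z)
    return R.from_matrix(np.c_[x,y,z]).as_quat()
E
python3 - <<'E'
from h import *
H={'clipper_case':.0,'lid':.03,'long_case':.043,'short_case':.067,'mug':0,'mat':0,'board':0,'guard1':.003,'clipper':0,'pick_comb':0,'oil_bottle':0,'talc':0,'shaving_brush':0,'pomade':0}
for c in ('top','scene'):
    im,P=snap(c,c+'0.png')
    T=np.array(P['camera_from_world']);print(c,-T[:3,:3].T@T[:3,3])
    for n,z in H.items():
        for r in tip_of(c,n):
            if r['confidence']>.25: print(n,np.round(r['confidence'],2),np.round(r['at']),np.round(at_z(P,[r['at']],z)[0],3))
print(read_time_s(),R.from_quat(read_tcp_rot()).as_matrix().round(2))
E
```

```text
pics
top [0.30001882 0.03560269 1.29778052]
clipper_case 0.91 [471. 268.] [ 0.495 -0.309  0.   ]
clipper_case 0.54 [338. 300.] [ 0.442 -0.015  0.   ]
long_case 0.65 [471. 265.] [ 0.497 -0.298  0.043]
short_case 0.93 [481. 267.] [ 0.487 -0.312  0.067]
mug 0.86 [133. 285.] [0.497 0.428 0.   ]
mug 0.63 [330. 187.] [ 0.696 -0.012  0.   ]
mug 0.59 [182. 281.] [0.5   0.321 0.   ]
mat 0.67 [310. 212.] [0.64  0.035 0.   ]
board 0.77 [337. 302.] [ 0.438 -0.012  0.   ]
guard1 0.67 [290. 194.] [0.683 0.077 0.003]
guard1 0.64 [329. 188.] [ 0.691 -0.01   0.003]
guard1 0.47 [290. 233.] [0.594 0.081 0.003]
guard1 0.45 [334. 224.] [ 0.61  -0.016  0.003]
clipper 0.66 [310. 212.] [0.64  0.034 0.   ]
pick_comb 0.71 [481. 266.] [ 0.5   -0.331  0.   ]
pick_comb 0.68 [241. 187.] [0.705 0.186 0.   ]
pick_comb 0.51 [468. 267.] [ 0.499 -0.302  0.   ]
oil_bottle 0.74 [242. 247.] [0.57  0.187 0.   ]
talc 0.63 [414. 234.] [ 0.579 -0.191  0.   ]
talc 0.54 [337. 304.] [ 0.434 -0.012  0.   ]
shaving_brush 0.92 [164. 212.] [0.659 0.359 0.   ]
pomade 0.77 [493. 198.] [ 0.653 -0.377  0.   ]
scene [1.07862319 0.177538
[... 521 characters left out ...]
003]
guard1 0.71 [333. 273.] [0.592 0.075 0.003]
guard1 0.44 [286. 269.] [ 0.611 -0.016  0.003]
clipper 0.76 [188. 277.] [ 0.687 -0.196  0.   ]
clipper 0.26 [317. 213.] [ 0.444 -0.003  0.   ]
pick_comb 0.8 [384. 339.] [0.702 0.201 0.   ]
oil_bottle 0.76 [384. 280.] [0.576 0.176 0.   ]
talc 0.61 [218. 236.] [ 0.572 -0.184  0.   ]
talc 0.45 [379. 338.] [0.701 0.192 0.   ]
shaving_brush 0.88 [473. 340.] [0.657 0.358 0.   ]
shaving_brush 0.74 [184. 190.] [ 0.469 -0.32   0.   ]
shaving_brush 0.68 [219. 239.] [ 0.578 -0.179  0.   ]
shaving_brush 0.49 [278. 304.] [ 0.69  -0.006  0.   ]
pomade 0.76 [124. 244.] [ 0.654 -0.367  0.   ]
1.5 [[ 0.94  0.33  0.  ]
 [ 0.33 -0.94 -0.  ]
 [ 0.    0.   -1.  ]]
```

View pics/top0.png

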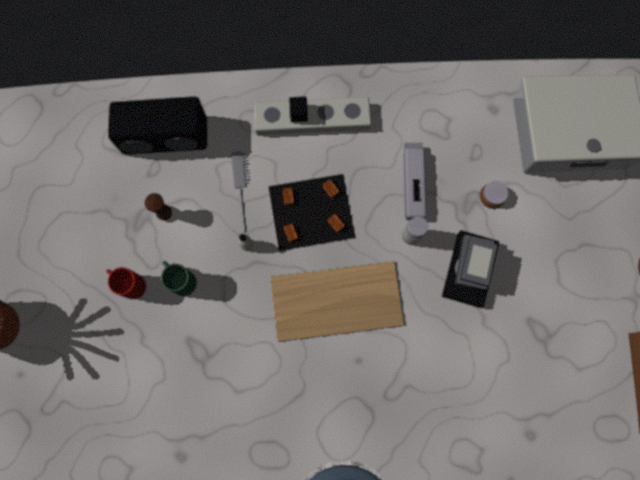

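View pics/scene0.png

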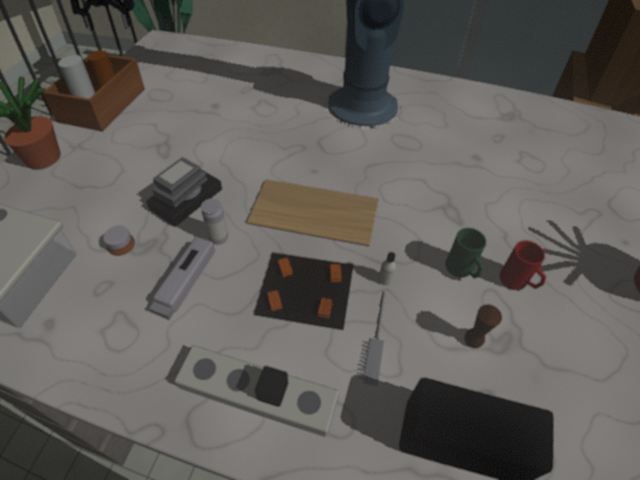

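Top view: green mug at (180,278), red look-alike at (126,283), four guards at (288,196), (331,188), (290,233) and (336,223), stack at (470,268), board at (337,300). The scene view agrees, with the mug at (465,253). Next is a closer wrist look at the stack.

Run:
```python
from h import *
move_ptp([0.49,-0.305,0.33],down(np.radians(70)))
im,P=snap('wrist','w1.png')
T=np.array(P['camera_from_world']);print('cam',-T[:3,:3].T@T[:3,3],T[2,:3])
for n,z in {'clipper_case':.03,'long_case':.067,'short_case':.087,'lid':.043}.items():
    for r in look_for('wrist',n)[:2]: print(n,r['confidence'],np.round(r['at']),at_z(P,[r['at']],z)[0].round(3))
print(read_eef_pos(),read_time_s(),read_qpos())
```

```text
cam [ 0.42054339 -0.28325732  0.45273997] [ 0.26650972 -0.09975694 -0.95865589]
clipper_case 0.66 [313. 161.] [ 0.442 -0.299  0.03 ]
long_case 0.78 [348. 187.] [ 0.479 -0.27   0.067]
short_case 0.97 [319. 210.] [ 0.49  -0.308  0.087]
[ 0.48943059 -0.30596156  0.32969023] 3.3 [ 0.90746989  0.22334955 -0.48733878  1.66120004  0.10838798  1.28444259
  1.61934676]
```

View pics/w1.png

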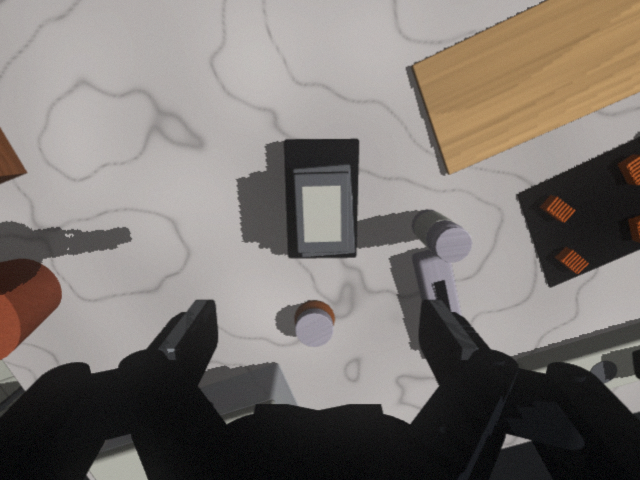

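The wrist view shows the stack upright in frame: pale short-case panel at (322,213), clipper case corners about (286,139), (358,139), (355,257), (289,257). The talc is to the right at (452,242). I'll fit the rectangles, then lift the short case.

```bash
cat >> h.py <<'E'
def rect_pose(P,pts,z):
    "world centre, long-axis yaw, (long,short) of the min-area rect of pixel points at height z"
    W=at_z(P,pts,z)[:,:2].astype(np.float32)
    b=cv2.boxPoints(cv2.minAreaRect(W)); e1,e2=b[1]-b[0],b[2]-b[1]
    if np.hypot(*e1)<np.hypot(*e2): e1,e2=e2,e1
    y=np.arctan2(e1[1],e1[0]); y=(y+np.pi/2)%np.pi-np.pi/2
    return b.mean(0),y,(np.hypot(*e1),np.hypot(*e2))
def blob(mask,px):
    n,l,s,c=cv2.connectedComponentsWithStats(mask.astype(np.uint8))
    px=np.round(px).astype(int); k=l[px[1],px[0]]
    if k==0:
        i=1+np.argmin(np.hypot(*(c[1:]-px).T)+1000*(s[1:,4]<40)); k=i
    yy,xx=np.nonzero(l==k); return np.c_[xx,yy]
E
python3 - <<'E'
from h import *
P=camera_params('wrist'); im=cv2.imread('pics/w1.png'); g=im.max(2)
print('px',im[210,320],im[178,320],im[190,297],im[150,320])
print('panel',rect_pose(P,blob(g>150,(322,213)),.087))
roi=np.zeros_like(g,bool); roi[125:265,280:362]=1
for t in (30,40,50): print('clip',t,rect_pose(P,blob((g<t)&roi,(320,150)),.03))
print('clipcorner',rect_pose(P,np.array([(286,139),(358,139),(355,257),(289,257)],float),.03))
big=cv2.resize(im[125:265,270:370],None,fx=5.5,fy=4.2 if 0 else 4.2); big=cv2.resize(im[128:268,265:375],None,fx=4.2,fy=4.2,interpolation=cv2.INTER_CUBIC)
cv2.imwrite('pics/c1.png',np.clip(big*1.6,0,255).astype(np.uint8))
E
```

```text
px [172 180 180] [95 90 88] [92 86 85] [35 33 37]
panel (array([ 0.49510902, -0.30649257], dtype=float32), np.float32(-0.3325925), (np.float32(0.060921717), np.float32(0.04014867)))
clip 30 (array([ 0.47131234, -0.3388133 ], dtype=float32), np.float32(-0.33384585), (np.float32(0.066945754), np.float32(0.008899548)))
clip 40 (array([ 0.49014986, -0.3046712 ], dtype=float32), np.float32(-0.33525908), (np.float32(0.1448149), np.float32(0.087373324)))
clip 50 (array([ 0.49000648, -0.30474594], dtype=float32), np.float32(-0.33275878), (np.float32(0.14494099), np.float32(0.0882822)))
clipcorner (array([ 0.49117243, -0.3036521 ], dtype=float32), np.float32(-0.35048687), (np.float32(0.14719276), np.float32(0.08591064)))
```

View pics/c1.png

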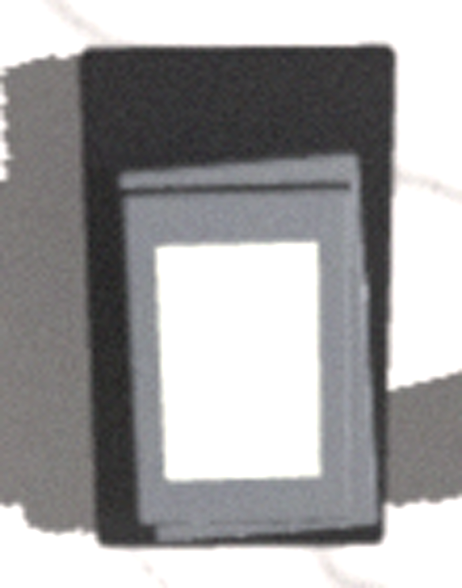

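```bash
cat >> h.py <<'E'
def go(x,y,z,yaw,v=0.35):
    movel([x,y,z],down(yaw),speed=v)
def fz(): return float(read_ft_force()[2])
def lower(x,y,z0,z1,yaw,lim=3.0,step=.002):
    "guarded descent; stops when the upward force grows by lim; returns z"
    go(x,y,z0,yaw); pause(.15); f0=fz(); z=z0
    while z>z1+1e-6:
        z=max(z-step,z1); movel([x,y,z],speed=.05)
        if fz()-f0>lim: break
    return z,fz()-f0
def pick(x,y,z,yaw,op,effort,zup,v=.35):
    move_gripper(op); go(x,y,zup,yaw,v); go(x,y,z+.03,yaw,v); go(x,y,z,yaw,.1)
    move_gripper(0,effort); g=read_finger_gap(); go(x,y,zup,yaw,.25)
    print('pick gap',g,read_finger_gap(),'force',read_grasp_force(),'t',read_time_s()); return g
E
python3 - <<'E'
from h import *
im=cv2.imread('pics/top0.png');P=camera_params('top')
hsv=cv2.cvtColor(im,cv2.COLOR_BGR2HSV)
m=(hsv[...,0]>8)&(hsv[...,0]<25)&(hsv[...,1]>70)
c,yw,s=rect_pose(P,blob(m,(337,300)),.008); print('board',c,yw,s)
yb=yw-np.sign(yw)*np.pi/2  # board x axis
bx=np.array([np.cos(yb),np.sin(yb)]);by=np.array([-bx[1],bx[0]]);print('yb',yb)
np.savez('board.npz',c=c,by=by,yb=yb)
pick(.4951,-.3065,.088,-.333+np.pi/2,.074,30,.25)
d=c-.07*by
go(*d,.15,yb+np.pi/2)
im,Pw=snap('wrist','w2.png')
print(lower(*d,.060,.0295,yb+np.pi/2))
move_gripper(.075); go(*d,.2,yb+np.pi/2); 
go(.49,-.305,.33,np.radians(70)); im,Pw=snap('wrist','w3.png'); print(read_eef_pos(),read_time_s())
T=np.array(Pw['camera_from_world']);np.savez('P3.npz',**{k:np.array(v) for k,v in Pw.items()})
g=im.max(2);cv2.imwrite('pics/c3.png',np.hstack([cv2.resize(cv2.imread('pics/w2.png'),(400,300)),cv2.resize(im[100:280,200:440,::-1],(400,300))]))
print('panel',rect_pose(Pw,blob(g>150,(322,213)),.067))
E
```

```text
board [ 0.44050002 -0.01125063] -1.4991579 (np.float32(0.2692913), np.float32(0.13831814))
yb 0.071638465
pick gap 0.05716734187542246 0.0573341917368375 force 32.62746334075928 t 6.0167
(0.02999999999999997, 5.195638634636585)
[ 0.48944544 -0.30217165  0.32780444] 13.1417
panel (array([ 0.49813336, -0.30448028], dtype=float32), np.float32(-0.2624098), (np.float32(0.0724749), np.float32(0.044616178)))
```

View pics/c3.png

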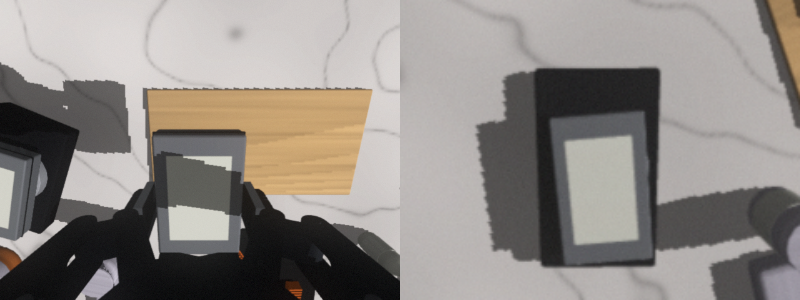

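Left: the short case is held squarely over the right end of the board. Right: the long case on the stack, panel centre measured. Now I'll set the long case aside.

Run:
```python
from h import *
b=np.load('board.npz');c,by,yb=b['c'],b['by'],float(b['yb'])
pick(.4981,-.3045,.064,-.262+np.pi/2,.078,30,.22)
d=c+.07*by
go(*d,.15,yb+np.pi/2)
print(lower(*d,.055,.0295,yb+np.pi/2))
move_gripper(.08); go(*d,.2,yb+np.pi/2)
move_ptp([.49,-.305,.30],down(-.335+np.pi/2)); pause(.4); im,Pw=snap('wrist','w4.png'); print(read_eef_pos(),read_time_s())
np.savez('P4.npz',**{k:np.array(v) for k,v in Pw.items()})
for r in look_for('wrist','lid')[:2]: print(r,at_z(Pw,[r['at']],.043))
itop,Pt=snap('top','t4.png')
cv2.imwrite('pics/c4.png',np.hstack([cv2.resize(im[80:290,180:460,::-1],(400,300)),cv2.resize(itop[150:350,80:520,::-1],(400,300))]))
```

```text
pick gap 0.06306149999993862 0.0636477462991483 force 33.5289591550827 t 15.8333
(0.0295, 7.0830466564313825)
[ 0.49009104 -0.30473876  0.30006078] 23.7
{'at': [321.3, 199.5], 'confidence': 0.59} [[ 0.48296272 -0.30064865  0.043     ]]
```

View pics/c4.png

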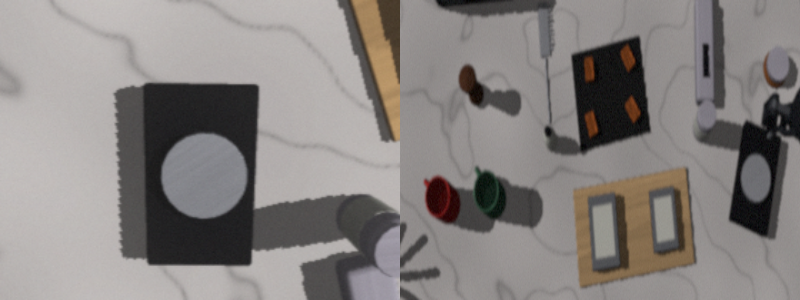

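Left: the lid is alone on the clipper case, crop centre (204,175). Right: both cases are released side by side on the board. Next I'll measure the guards and mug, and put the first guard in.

```bash
cat >> h.py <<'E'
from scipy.optimize import minimize
def fit_cyl(P,mask,x0,r,za,zb):
    "xy of a standing cylinder whose silhouette best covers the (hull-filled) mask blob"
    px=proj(P,[[*x0,(za+zb)/2]])[0]; pts=blob(mask,px)
    M=np.zeros(mask.shape,np.uint8); cv2.fillConvexPoly(M,cv2.convexHull(pts.astype(np.int32)),1)
    a=np.linspace(0,2*np.pi,48,endpoint=False)
    def cost(p):
        X=np.vstack([np.c_[p[0]+r*np.cos(a),p[1]+r*np.sin(a),0*a+z] for z in (za,zb)])
        S=np.zeros(mask.shape,np.uint8)
        cv2.fillConvexPoly(S,np.round(cv2.convexHull(proj(P,X).astype(np.float32))*16).astype(np.int32),1,shift=4)
        return 1-(S&M).sum()/(S|M).sum()
    o=minimize(cost,x0,method='Nelder-Mead',options=dict(initial_simplex=np.array(x0)+[[0,0],[.015,0],[0,.015]],xatol=2e-4,fatol=1e-4))
    return o.x,1-o.fun
def hsv(im): return cv2.cvtColor(im,cv2.COLOR_RGB2HSV).astype(int)
def green(im):
    h=hsv(im); m=((h[...,0]>50)&(h[...,0]<95)&(h[...,1]>70)).astype(np.uint8)
    m=cv2.morphologyEx(m,cv2.MORPH_CLOSE,np.ones((5,5),np.uint8))
    return cv2.morphologyEx(m,cv2.MORPH_OPEN,cv2.getStructuringElement(cv2.MORPH_ELLIPSE,(17,17)))>0
def orange(im):
    h=hsv(im); return (h[...,0]<16)&(h[...,1]>140)&(h[...,2]>60)
def find_guards(im,P):
    n,l,s,c=cv2.connectedComponentsWithStats(orange(im).astype(np.uint8)); out=[]
    for k in range(1,n):
        if s[k,4]<60: continue
        yy,xx=np.nonzero(l==k); p,y,sz=rect_pose(P,np.c_[xx,yy],.014)
        if .015<sz[1]<.032 and .026<sz[0]<.046 and .4<p[0]<.8 and -.2<p[1]<.28: out.append((p,float(y),np.array(sz)))
    return out
E
python3 - <<'E'
from h import *
go(.49,-.305,.30,-.335+np.pi/2)
move_ptp([.62,.035,.30],down(np.pi/2)); pause(.3)
im,P=snap('wrist','w5.png'); G=find_guards(im,P)
for g in G: print(g)
for r in look_for('wrist','guard1'): print(round(r['confidence'],2),at_z(P,[r['at']],.012)[0])
g=min(G,key=lambda g:-g[0][1]+g[0][0])   # nearest the mug
yaw=(g[1]+np.pi/2)%np.pi
pick(*g[0],.026,yaw,.045,25,.15)
move_ptp([.49,.317,.30],down(np.pi/2)); pause(.3)
im,P=snap('wrist','w6.png'); m=green(im)
print('mug',fit_cyl(P,m,[.498,.317],.029,0,.092),read_finger_gap(),read_time_s())
cv2.imwrite('pics/c6.png',np.hstack([cv2.resize(cv2.imread('pics/w5.png'),(400,300)),cv2.resize(im[:,:,::-1],(400,300))]))
E
```

```text
(array([0.5926344 , 0.07836899], dtype=float32), 0.3294491767883301, array([0.03398713, 0.02115274], dtype=float32))
(array([ 0.6085407 , -0.02053528], dtype=float32), 0.6422570943832397, array([0.03329838, 0.02351257], dtype=float32))
(array([0.67398965, 0.08041247], dtype=float32), 0.10304200649261475, array([0.03555644, 0.02097625], dtype=float32))
(array([ 0.6866607 , -0.01328781], dtype=float32), 0.5880273580551147, array([0.03495587, 0.02449365], dtype=float32))
0.95 [ 0.68775596 -0.01766383  0.012     ]
0.79 [0.58986104 0.07943711 0.012     ]
0.64 [0.67178092 0.07830273 0.012     ]
0.55 [ 0.61067832 -0.0186511   0.012     ]
pick gap 0.01930784476299892 0.01915370423820593 force 25.649647414684296 t 28.7083Traceback (most recent call last):
  File "<stdin>", line 12, in <module>
  File "h.py", line 52, in fit_cyl
    px=proj(P,[[*x0,(za+zb)/2]])[0]; pts=blob(mask,px)
                                         ~~~~^^^^^^^^^
  File "h.py", line 33, in blob
    i=1+np.argmin(np.hypot(*(c[1:]-px).T)+1000*(s[1:,4]<40)); k=i
        ~~~~~~~~~^^^^^^^^^^^^^^^^^^^^^^^^^^^^^^^^^^^^^^^^^^^
    return _wrapfunc(a, 'argmin', axis=axis, out=out, **kwds)
    return bound(*args, **kwds)
ValueError: attempt to get argmin of an empty sequence
```

View pics/w6.png

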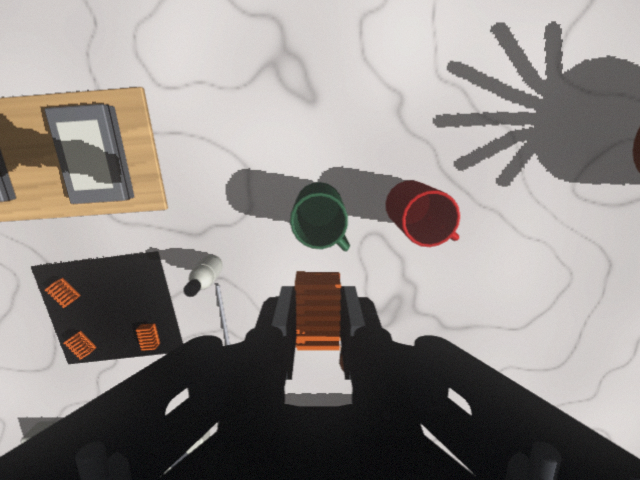

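Run:
```python
from h import *
im=cv2.imread('pics/w6.png')[:,:,::-1].copy();P=camera_params('wrist');h=hsv(im)
q=proj(P,[[.498,.317,.05]])[0];print(q)
for dx in range(-60,61,12): x,y=int(q[0]+dx),int(q[1]);print(dx,h[y,x],im[y,x])
```

```text
[320.85785544 215.48054011]
-60 [170  15  99] [99 93 95]
-48 [ 10  14 107] [107 103 101]
-36 [  6  13 102] [102  98  97]
-24 [70 91 84] [54 84 64]
-12 [67 44 52] [43 52 45]
0 [68 54 52] [41 52 44]
12 [74 52 54] [43 54 48]
24 [68 84 76] [51 76 58]
36 [ 53  10 104] [101 104 100]
48 [10 15 99] [99 95 93]
60 [  8  10 102] [102  99  98]
```

The guard is held well. The mug rim is at (320,217) with the handle at lower right, and the red mug at (430,218) is close by. I'll lower the saturation threshold for the green mask and drop the guard.

```bash
sed -i 's/(h\[...,1\]>70)).astype/(h[...,1]>28)).astype/' h.py
cat >> h.py <<'E'
def mug_xy(fn=None):
    im,P=snap('wrist',fn); return fit_cyl(P,green(im),[.498,.317],.029,0,.092)
def drop(yaw=np.pi/2):
    move_ptp([.49,.317,.25],down(yaw)); pause(.3)
    m,q=mug_xy(); print('mug',m,q)
    if q<.8: print('BAD'); return False
    go(*m,.135,yaw,.3); go(*m,.118,yaw,.1); pause(.2); move_gripper(.045); pause(.3); go(*m,.22,yaw,.3)
    print('dropped t',read_time_s()); return True
E
python3 - <<'E'
from h import *
assert drop()
for i in range(4):
    move_ptp([.62,.035,.30],down(np.pi/2)); pause(.25)
    im,P=snap('wrist','w7_%d.png'%i); G=find_guards(im,P)
    print([(g[0].round(3),round(g[1],2),g[2].round(3)) for g in G])
    if not G: break
    g=G[0]; w=pick(*g[0],.026,(g[1]+np.pi/2)%np.pi,.045,25,.15)
    if not .015<w<.025: print('miss'); break
    if not drop(): break
move_ptp([.46,.317,.30],down(np.pi/2)); pause(.3)
im,P=snap('wrist','w8.png'); it,_=snap('top')
cv2.imwrite('pics/c8.png',np.hstack([cv2.resize(im[100:340,160:480,::-1],(400,300)),cv2.resize(it[150:350,80:520,::-1],(400,300))]))
print(fit_cyl(P,green(im),[.498,.317],.029,0,.092),read_time_s())
E
```

```text
mug [0.49552863 0.3147058 ] 0.941026236359415
dropped t 33.0833
[(array([ 0.608, -0.02 ], dtype=float32), 0.64, array([0.033, 0.024], dtype=float32)), (array([0.674, 0.08 ], dtype=float32), 0.04, array([0.036, 0.021], dtype=float32)), (array([ 0.686, -0.013], dtype=float32), 0.56, array([0.035, 0.025], dtype=float32))]
pick gap 0.019684860747312363 0.01888745068705647 force 25.66626727581024 t 37.4583
mug [0.49596615 0.31420464] 0.9245239733883919
dropped t 41.4083
[(array([0.674, 0.08 ], dtype=float32), 0.04, array([0.036, 0.021], dtype=float32)), (array([ 0.687, -0.013], dtype=float32), 0.58, array([0.034, 0.025], dtype=float32))]
pick gap 0.01897627146495309 0.01926797042451324 force 25.81402212381363 t 45.6083
mug [0.49617599 0.31484154] 0.9251606978879706
dropped t 49.3667
[(array([ 0.687, -0.013], dtype=float32), 0.56, array([0.035, 0.025], dtype=float32))]
pick gap 0.018673228676364565 0.019356045075123885 force 25.81411510705948 t 53.6583
mug [0.49622242 0.31445327] 0.7428899082568807
BAD
(array([0.49585469, 0.31506121]), np.float64(0.5292158643657281)) 56.225
```

View pics/c8.png

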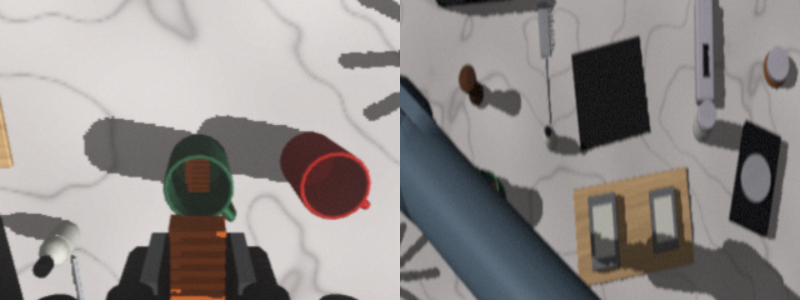

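The mug hasn't moved; the guards inside and the held guard only broke up the mask, and the fit still gives (0.496, 0.315). I'll drop the last one and look into the mug.

Run:
```python
from h import *
m=[.4960,.3147];y=np.pi/2
go(*m,.15,y,.25); go(*m,.118,y,.1); pause(.2); move_gripper(.045); pause(.4); go(*m,.22,y,.3)
go(.46,.315,.25,y); pause(.3); im,P=snap('wrist','w9.png')
u=proj(P,[[*m,.092]])[0].astype(int);print(u)
cv2.imwrite('pics/c9.png',np.clip(cv2.resize(im[max(u[1]-70,0):u[1]+70,u[0]-90:u[0]+90,::-1],None,fx=4,fy=4)*1.5,0,255).astype(np.uint8)); 
h=im[:]; mk=orange(im)|green(im)
print(fit_cyl(P,mk,m,.029,0,.092),read_time_s())
```

```text
[321 269]
(array([0.49571998, 0.31487008]), np.float64(0.9295837023914969)) 59.55
```

View pics/c9.png

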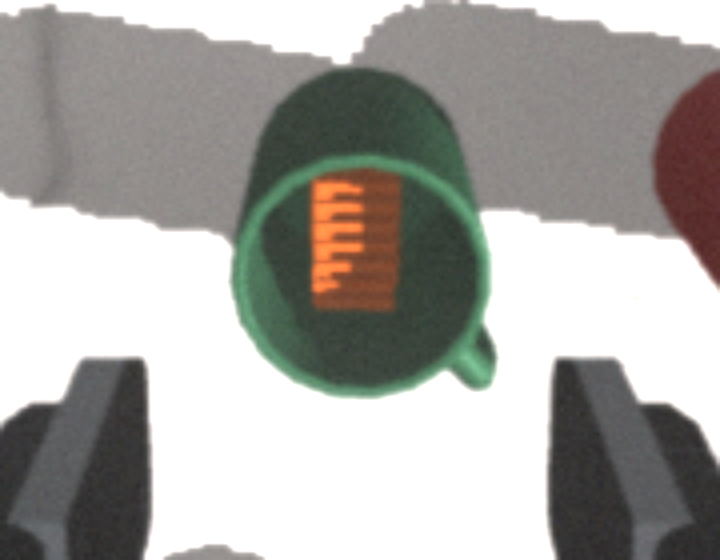

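All the guards lie neatly stacked inside, well below the rim. To be accurate for the lid I'll centre the mug with two light squeezes above the handle, then do the same when gripping the lid.

Run:
```python
from h import *
m=np.array([.4958,.3149])
move_gripper(.08)
for yaw in (np.pi/2,np.pi):
    try: go(*m,.15,yaw,.3)
    except MotionError: yaw=0; go(*m,.15,yaw,.3)
    go(*m,.099,yaw,.15); pause(.3); move_gripper(0,20); pause(.2)
    e=read_eef_pos(); print('mug squeeze',yaw,e,read_finger_gap(),read_ft_force()); 
    d=np.array([np.cos(yaw),np.sin(yaw)]); m=m+d*((e[:2]-m)@d)
    move_gripper(.08); go(*m,.15,yaw,.2)
print('mug',m); np.save('mug.npy',m)
im=cv2.imread('pics/w4.png')[:,:,::-1].copy();P=dict(np.load('P4.npz')); g=im.max(2).astype(int)
k=np.zeros(g.shape,bool);k[140:280,270:355]=1
l,q=fit_cyl(P,(g>62)&(g<130)&(hsv(im)[...,1]<60)&k,[.488,-.305],.034,.030,.043); print('lid',l,q,read_time_s()); np.save('lid.npy',l)
```

```text
mug squeeze 1.5707963267948966 [0.49603991 0.3153825  0.09956626] 0.056234506644105696 [-0.30502874  0.29551611  4.52790362]
mug squeeze 3.141592653589793 [0.49598386 0.31556238 0.09984122] 0.05734196414333404 [-2.01297363 -1.69628909  5.58256777]
mug [0.49598386 0.3153825 ]
lid [ 0.48769623 -0.30062511] 0.9803725881570193 66.4167
```

Run:
```python
from h import *
l=np.load('lid.npy'); A=-.335+np.pi; B=-.335+np.pi/2
go(.45,.1,.25,B,.5) ; move_ptp([*l,.15],down(A))
move_gripper(.078)
z,f=lower(*l,.062,.044,A,lim=2.5,step=.0015); print('contact',z,f)
zg=max(z+.0015,.0455) if f>2.5 else z
movel([*l,zg],speed=.05); pause(.2); move_gripper(0,20); pause(.2)
e=read_eef_pos(); print('sq1',e,read_finger_gap()); move_gripper(.078)
d=np.array([np.cos(A),np.sin(A)]); l=l+d*((e[:2]-l)@d)
go(*l,.10,A,.2); go(*l,.10,B,.2); go(*l,zg+.015,B); go(*l,zg,B,.06); pause(.3)
move_gripper(0,30); pause(.2); e=read_eef_pos(); print('sq2',e,zg,read_finger_gap(),read_ft_force())
go(e[0],e[1],.12,B,.1); pause(.2); print(read_finger_gap(),read_grasp_force(),read_time_s())
go(e[0],e[1],.28,B,.25); im,P=snap('wrist','w10.png'); np.save('zg.npy',[zg,e[2]])
```

```text
contact 0.044 -2.1762518219630778
sq1 [ 0.48784561 -0.30066922  0.04432511] 0.06670659420849655
sq2 [ 0.48815979 -0.30062244  0.04490863] 0.044 0.06707305797704824 [-2.03823266  1.37512094  5.78149454]
0.06684016276298298 33.754483088850975 79.8333
```

View pics/w10.png

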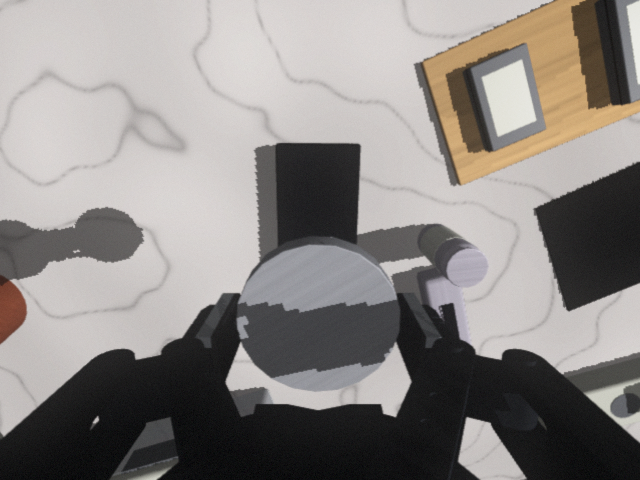

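The lid is held level and centred between the fingers, at (318,313). Now I'll check the mug hasn't been knocked and seat the lid.

Run:
```python
from h import *
m0=np.load('mug.npy'); y=np.pi/2
move_ptp([.56,.30,.32],down(y)); pause(.3)
im,P=snap('wrist','w11.png'); m,q=fit_cyl(P,green(im)|orange(im),m0,.029,0,.092); print('mug seen',m,q,read_finger_gap())
assert np.hypot(*(m-m0))<.004, 'mug moved'
def seat(p):
    go(*p,.122,y,.1); pause(.5); e=read_eef_pos(); p2=np.array(p)+(np.array(p)-e[:2])
    z,f=lower(*p2,.112,.0962,y,lim=4,step=.001); print(p,e,z,f,read_eef_pos()); return z
go(*m0,.16,y,.3)
for d in [(0,0),(.0015,0),(-.0015,0),(0,.0015),(0,-.0015)]:
    z=seat(m0+d)
    if z<.0995: break
print(read_ft_force(),read_finger_gap(),read_time_s())
if z<.0995:
    move_gripper(.078); pause(.2); go(*m0,.2,y,.2); go(.44,.30,.25,y,.3); pause(.3)
    im,P=snap('wrist','w12.png'); 
    u=proj(P,[[*m0,.092]])[0].astype(int); print(u)
    h=hsv(im); lidm=(h[...,1]<25)&(h[...,2]<90)
    cv2.imwrite('pics/c12.png',np.clip(cv2.resize(im[max(u[1]-70,0):u[1]+70,u[0]-90:u[0]+90,::-1],None,fx=3,fy=3)*1.5,0,255).astype(np.uint8))
```

```text
mug seen [0.50895912 0.31156464] 0.21712647796488715 0.06679186620418397Traceback (most recent call last):
  File "<stdin>", line 5, in <module>
AssertionError: mug moved
```

```bash
ls pics/c12.png
```

```text
ls: cannot access 'pics/c12.png': No such file or directory
```

View pics/w11.png

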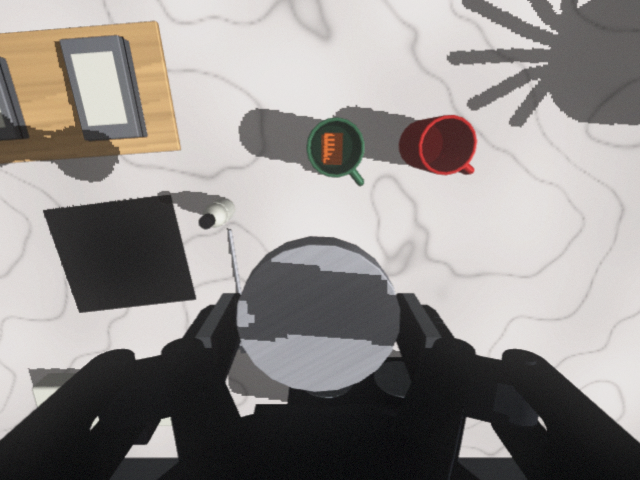

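The mug is at (335,147) and unmoved; the opening step in the mask split its thin rim. I'll combine the colours before filtering and go on.

```bash
cat >> h.py <<'E'
def mugmask(im):
    h=hsv(im); m=(((h[...,0]>50)&(h[...,0]<95)&(h[...,1]>28))|orange(im)).astype(np.uint8)
    m=cv2.morphologyEx(m,cv2.MORPH_CLOSE,np.ones((11,11),np.uint8))
    return cv2.morphologyEx(m,cv2.MORPH_OPEN,cv2.getStructuringElement(cv2.MORPH_ELLIPSE,(17,17)))>0
E
python3 - <<'E'
from h import *
m0=np.load('mug.npy'); y=np.pi/2
im,P=snap('wrist'); m,q=fit_cyl(P,mugmask(im),m0,.029,0,.092); print('mug seen',m,q,read_finger_gap())
assert np.hypot(*(m-m0))<.005 and q>.85, 'mug moved'
def seat(p):
    go(*p,.122,y,.1); pause(.5); e=read_eef_pos(); p2=np.array(p)+(np.array(p)-e[:2])
    z,f=lower(*p2,.112,.0962,y,lim=4,step=.001); print(p,e,z,f,read_eef_pos()); return z
go(*m0,.16,y,.3)
for d in [(0,0),(.0015,0),(-.0015,0),(0,.0015),(0,-.0015)]:
    z=seat(m0+d)
    if z<.0995: break
print(read_ft_force(),read_finger_gap(),read_time_s())
if z<.0995:
    move_gripper(.078); pause(.2); go(*m0,.2,y,.2); go(.44,.30,.25,y,.3); pause(.3)
    im,P=snap('wrist','w12.png'); 
    u=proj(P,[[*m0,.092]])[0].astype(int); print(u)
    cv2.imwrite('pics/c12.png',np.clip(cv2.resize(im[max(u[1]-70,0):u[1]+70,u[0]-90:u[0]+90,::-1],None,fx=3,fy=3)*1.5,0,255).astype(np.uint8))
E
```

```text
mug seen [0.49571044 0.3141702 ] 0.9596167008898016 0.06681029950428527
[0.49598386 0.3153825 ] [0.49606441 0.31544903 0.12221745] 0.0962 5.723121405391854 [0.49600047 0.31545066 0.09695565]
[-1.63627982 -1.00561269  5.0954682 ] 0.06707719805370727 89.4
[338 291]
```

Run:
```python
from h import *
im,P=snap('scene'); m0=np.load('mug.npy'); u=proj(P,[[*m0,.07]])[0].astype(int)
a=cv2.resize(im[u[1]-50:u[1]+50,u[0]-60:u[0]+60,::-1],(360,300),interpolation=cv2.INTER_CUBIC)
b=cv2.resize(cv2.imread('pics/c12.png'),(400,300))
cv2.imwrite('pics/c13.png',np.hstack([np.clip(a*1.5,0,255).astype(np.uint8),b]))
```

```text
(no output)
```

View pics/c13.png

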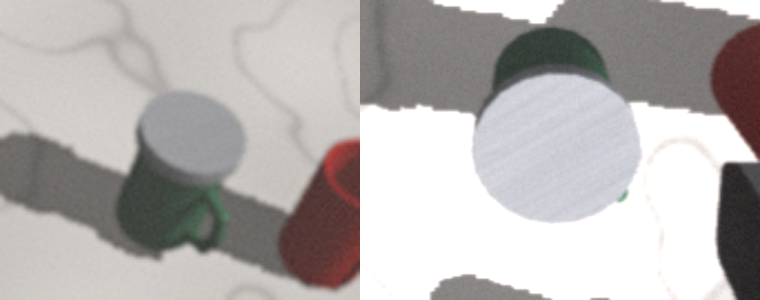

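The lid sits level and fully over the rim in both views. Now I'll restack, after a top-camera check of the clipper case.

Run:
```python
from h import *
b=np.load('board.npz');c,by,yb=b['c'],b['by'],float(b['yb'])
im,P=snap('top'); g=im.max(2)
u=proj(P,[[.49,-.305,.03]])[0]; k=np.zeros(g.shape,bool);k[int(u[1])-48:int(u[1])+48,int(u[0])-40:int(u[0])+40]=1
cc,cy,s=rect_pose(P,blob((g<30)&k,u),.03); print('clip top-cam',cc,cy,s)
t=np.array([.490,-.3047]); ty=-.335+np.pi/2; Y=yb+np.pi/2
assert np.hypot(*(cc-t))<.012
for s,z,dz,op in ((.07,.031,.030,.08),(-.07,.031,.054,.074)):
    p=c+s*by
    move_ptp([*p,.2],down(Y)); w=pick(*p,z,Y,op,30,.2)
    assert w>.05
    move_ptp([*t,.2],down(ty)); go(*t,.12,ty); pause(.2)
    zt=z-.008+dz; print('place',lower(*t,zt+.02,zt-.001,ty,lim=3,step=.0015))
    move_gripper(op+.003); pause(.2); go(*t,zt+.1,ty,.2)
go(*t,.30,ty); pause(.4); im,P=snap('wrist','w14.png'); print(read_time_s())
q=proj(P,[[*t,.074]])[0]; print('panel',rect_pose(P,blob(im.max(2)>150,q),.074))
it,_=snap('top')
u=np.array(q,int); cv2.imwrite('pics/c14.png',np.hstack([cv2.resize(im[max(u[1]-100,0):u[1]+100,u[0]-130:u[0]+130,::-1],(400,300)),cv2.resize(it[150:350,80:520,::-1],(400,300))]))
```

```text
clip top-cam [ 0.49063563 -0.29974598] -0.3366202 (np.float32(0.14706448), np.float32(0.089093536))
pick gap 0.06327578620618562 0.06332303223304497 force 33.67110192775726 t 94.9583
place (0.05349999999999998, 7.638612801700833)
pick gap 0.056989061131368896 0.05743228487765265 force 32.6870334148407 t 105.3333
place (0.07749999999999999, 7.385812963561854)
112.6
panel (array([ 0.48747635, -0.30643362], dtype=float32), np.float32(-0.33447957), (np.float32(0.060731526), np.float32(0.040495425)))
```

View pics/c14.png

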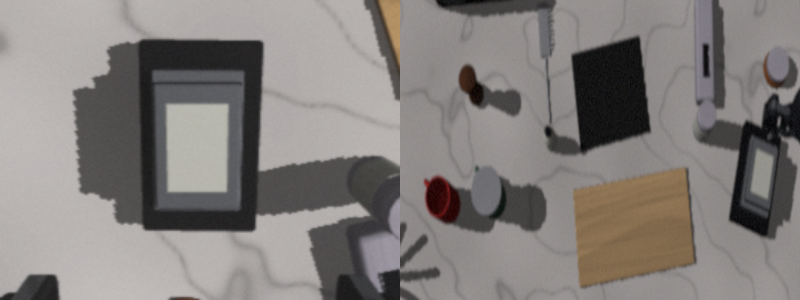

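The stack is square and centred, the lid is on the green mug, and the mat and board are empty. A last check that the mug hasn't been knocked, then I'll hand it in.

Run:
```python
from h import *
im,P=snap('top'); h=hsv(im); m0=np.load('mug.npy')
u=proj(P,[[*m0,.095]])[0]; k=np.zeros(h.shape[:2],bool);k[int(u[1])-25:int(u[1])+25,int(u[0])-25:int(u[0])+25]=1
d=(orange(im)).nonzero(); print('orange left',len(d[0]),'lid at',at_z(P,[u],.095),'px',im[int(u[1]),int(u[0])])
for r in look_for('top','lid')[:2]: print(r,at_z(P,[r['at']],.095)[0],'expect',u)
print(sign_off(),read_time_s())
```

```text
orange left 230 lid at [[0.49598386 0.3153825  0.095     ]] px [111 111 114]
{'at': [177.1, 274.4], 'confidence': 0.98} [0.50028935 0.30923479 0.095     ] expect [174.10516459 276.66319339]
the job is handed in; nothing more can be done
the job is handed in; nothing more can be done
```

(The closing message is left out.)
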